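# Lock the bearing ring, press the grease cartridge onto the nipple and hold

## Robot

A 6-joint arm with a two-finger parallel gripper is mounted at the origin on the work surface; the furniture and walls round the work are solid. World frame = base frame: x ahead of the robot, y to its left, z up, the work surface at z = 0. Lengths are in m, angles in rad, forces in N, time in s.
With the tool pointing down it reaches from about 0.375 to 0.9 m from the base axis. Payload 3.1 kg.
Tool frame: the origin (TCP) lies at the centre of the arm's flange, where the gripper is bolted on; the fingertips stand 182 mm ahead of it and the grasp point (between the pads) lies 164 mm ahead of it; z points along the fingers, y is the line along which they close (so a half turn about z gives the same grasp; the last joint's range is limited). The gripper opens to 87 mm and grips with 3 to 60 N. Pads are 19 mm wide; open, the fingers measure 117 mm over their backs; the gripper's body (75 mm by 190 mm) begins 51 mm behind the grasp point.
Start: joints at [1.099, 0.527, 1.433, -0, 1.181, -0.178], TCP at [0.181, 0.598, 0.405] pointing down, gripper open.
Joint ranges: [-3.08, 3.08], [-0.75, 2.2], [0.22, 2.44], [-1.43, 4.57], [0, 2.65], [-2.85, 2.85]. Speed limits (rad/s): [2.79, 2.79, 3.14, 3.14, 3.14, 3.14].

## Interface

Orientations are given as a unit quaternion [x, y, z, w].
In Python, from rig import * gives the robot as it stands.
- The arm moves only by the tool move_arm, never from a script. Its argument "commands" is a list that holds one entry, the list of rows, each a list of 6 numbers: the shift along the tool's x, y, z in units of 40 mm (1.0 is 40 mm), then the turn, a rotation vector about the tool's x, y, z in rad. A call has 1 to 12 rows; each row is the pose to reach, as a shift and turn from the pose commanded when the call began, along the tool's axes at that moment; what a row does not reach only later rows make up. A row lasts 1/8 s, in which the tool goes at most 62.5 mm and 10.7 degrees, less where a joint would pass 70% of its speed; a pose out of reach is approached as far as the arm can. A call with a gripper value outside its range is refused whole. "claw" is the closure, from -1 (fully open) to 1 (shut), so that 0 is half open, set as the call begins (left out, the last holds). The fingers move at their own pace and stop on an object; "squeeze" is the grip in N (left out, the last holds). Time passes only in rows, so rows that repeat a pose let the fingers close. It gives the time, the measured TCP pose, the force, the opening and the grip force at its end, in the units of the state.
- get_obs(): the state, without advancing time (a new reading comes with each control period).
- camera(name): name is "scene" or "top"; returns a dict with "pixels" (400x640x3 uint8, blue, green, red), "range_z" (400x640 float32, m along the optical axis (not along the pixel's ray), 0 where there is no reading), "camera_matrix" (3x3 intrinsics, pixels), "extrinsics" (4x4, takes a point from world to camera coordinates). Camera axes: x right, y up, looking along -z (the intrinsics and any distortion apply to the point x, -y, -z); pixel columns grow to the right and rows downward; lengths in m; the calibration is good to about 2 mm. A picture is of the moment at which its call begins.
- hand_in(): hands the job in; it is judged then, once.
The state is a dict: "time": time; "q": joint angles; "joint_velocities": joint speeds; "joint_torque": joint torques, N m; "position": TCP position; "tool_rot": TCP orientation; "ft_force": force on the tool from outside, world axes, zero at the start; "moment": the same for the moment, N m; "grip_width": finger opening in m; "grip_force": force on a finger pad.
Only numpy, scipy, OpenCV 4.12 (cv2) and the standard library are available. Lean on these libraries where they do the work, as an engineer would, in place of code of your own. Each camera call takes 0.05 s, during which the arm holds its last target. There are 200 camera calls.

## Task

Grease the little bench pump: first turn the red-lugged lock ring on its bearing cap clockwise all the way, until its white line meets the green mark, then take the orange grease cartridge out of its black holder and press its steel socket squarely onto the leaning brass nipple, past the snap, so that the nipple is pushed nearly all the way in. Keep the cartridge gripped and pushed there against the spring: the program finishes while still holding it so, with nothing let go. Leave the other things on the bench where they are.

Things in the scene. Friction and masses are not known exactly. Their poses are not given: they have to be found in the camera images.
- ring_axis (a point): Point on the upright turning axis of the lock ring, 82 mm above the bench; axes of the pump: x away from the robot, y towards the motor. The pump is fixed, turned by up to 0.25 rad: grey housing 130 x 240 mm, its top 70 mm above the bench, blue motor on its left end (top 90 mm above the bench). The ring lies 55 mm to +y of the housing's middle.
- lug (a point): Middle of the upright red lug on the steel lock ring (ring 74 mm across, upper face 83.5 mm above the bench). The lug is 10 mm thick along the turning direction (this frame's y), 14 mm along the radius (x, towards the axis), and rises to 115 mm above the bench; this point is 30 mm from the ring's axis and 99.5 mm above the bench, and turns with the ring.
- lock_ring (a joint): Angle of the lock ring, rad: 0 open (lug on the robot side of the axis, at the white mark), growing clockwise seen from above, 1.0 = locked: a hard stop, at the green mark. It starts between 0 and 0.3. Friction, about 0.07 N m, holds it where it is left.
- nipple_tip (a point): Tip of the brass grease nipple; z points out along its axis, which leans 25 degrees (0.436 rad) from upright to the robot side of the pump (pump -x); y is pump y. Nipple 11 mm in diameter, tapered tip, standing 34 mm out of its steel collar when not pressed; this point moves with it. Unpressed it is about 127 mm above the bench.
- nipple_collar (a point): Point on the nipple's axis at the upper face of the fixed steel collar it slides in (axes of the pump, upright). On either side, to pump +y and -y and 15 mm up the axis from here, a sprung 12 mm steel ball sits in a post, 23.2 mm clear between the balls: the socket's 27 mm lip pushes them apart, then snaps past. The posts reach 34 mm from the axis and 22 mm up from here.
- nipple (a joint): How far the nipple is pushed in along its axis, m: 0 free to 0.012 (hard stop). Its spring starts to give at about 8 N. With the socket on it the balls add to that: about 11 N at 4 mm, then the lip snaps past them and the push falls to about 5 N at 8 to 9 mm, rising again to about 13 N at the stop. Not held, it springs back out fully.
- cartridge_center (a point): Middle of the gripping part of the orange grease cartridge, which stands upright, socket down, in the holder. Round, 30 mm in diameter where gripped, 100 mm long, 0.16 kg; z runs along it away from the socket. The point is 60 mm from the socket mouth and 40 mm from the black top end; in the holder it is 70 mm above the bench. Any turn about z will do.
- socket_floor (a point): Middle of the floor of the cartridge's steel socket, where the nipple's tip seats: 47 mm from cartridge_center along the cartridge's -z. The socket is 13 mm deep, its bore 14.6 mm, its flared mouth 18.6 mm inside and 27 mm outside (the lip; the neck above it is 23 mm).
- holder: Round black holder fixed to the bench, 50 mm across and 40 mm high on an 80 mm foot; bore 36 mm, its floor 10 mm above the bench. Origin at the centre of its underside.
- tube_rack: Bystander: brown tube rack 56 x 167 x 72 mm; origin under its centre.
- iodine: Bystander: brown dropper bottle, 38 mm across, 107 mm high; origin under its centre.
- water_bottle: Bystander: clear bottle, 65 mm across, 215 mm high; origin under its centre.
- slide_box: Bystander: dark blue slide box 91 x 98 x 32 mm; origin under its centre.
- tape_roll: Bystander: tape roll, 96 mm across, 25 mm high; origin under its centre.
- lens_tissue: Bystander: flat pale packet 64 x 100 x 10 mm; origin under its centre.
Mind the look-alikes: they are no part of the job. Leave any purple look-alike of the part that bears cartridge_center alone.

How it is judged:
On the way, in this order (a step that is already met when the one before it is completed fails the run):
1. the lock ring is turned to its locked mark, the nipple still free (value of joint lock_ring above 0.93 rad and value of joint nipple below 0.002 m), for 0.2 s.
2. the cartridge is lifted out of its holder in the fingers (height (world z) of cartridge_center above 0.105 m and contact force between the fingers and cartridge above 1 N), for 0.1 s.
3. the cartridge sits squarely on the nipple and has pressed it in past the snap (value of joint nipple above 0.0085 m and distance between socket_floor and nipple_tip below 0.005 m and angle between the z axis of socket_floor and the z axis of nipple_tip, either way round below 0.19 rad), for 0.2 s.
At the end, for the whole second after the job is handed in: The lock ring stands at its mark (within 0.07 rad of the stop); the cartridge is held still in the fingers with its socket on the nipple (socket floor within 5 mm of the tip, axes within 0.19 rad), pressing on it, the nipple pushed in more than 8.5 mm of its 12 mm (all of step 3 and value of joint lock_ring above 0.93 rad and contact force between the fingers and cartridge above 2 N and contact force between cartridge and nipple above 2 N and linear speed of cartridge below 0.02 m/s); the arm keeps its last pose, push and grip.
It fails at once if a bystander is moved by more than 30 mm (distance of any of tube_rack, iodine, water_bottle, slide_box, tape_roll, lens_tissue from where it was at the start of the episode above 0.03 m).
It also fails if it takes over 54 s, if anything falls off the work surface, if the arm or the gripper's body presses on something with over 40 N, if the wrist force passes 120 N, or if a joint passes its speed limit or range.

## Working session

There is one attempt and no reset: what is moved stays moved. The work goes in short steps, Python scripts to look and compute and a tool call to move; the robot and the scene stay as the last step left them, time stands still between calls to the robot, and variables do not carry over. Pictures are saved under pics/ and viewed, at most 10 in all, crops included, and the job is handed in when it is done.

Besides the shell and the picture viewer there is one more tool, called after "Request:" by a JSON object that holds its "name" and its "arguments", one argument or row to a line. move_arm: Moves the arm, as the interface text tells. Its arguments: {"type":"object","properties":{"commands":{"type":"array","items":{"type":"array","items":{"type":"array","items":{"type":"number"}}}},"claw":{"type":"number"},"squeeze":{"type":"number"}},"required":["commands"]}

```bash
mkdir -p pics; ls
python3 - <<'E'
from rig import *
import cv2,numpy as np
for n in("scene","top"):
    c=camera(n); cv2.imwrite(f"pics/{n}0.png",c["pixels"]); np.savez(f"{n}0.npz",**c)
    print(n,c["camera_matrix"].round(1).tolist(),c["extrinsics"].round(3).tolist(),(c["range_z"]>0).mean())
print(get_obs())
E
```

```text
pics
scene [[436.4, 0.0, 323.1], [0.0, 436.4, 204.7], [0.0, 0.0, 1.0]] [[0.766, -0.643, 0.022, -0.32], [0.246, 0.325, 0.913, -0.247], [-0.594, -0.694, 0.407, -1.137], [0.0, 0.0, 0.0, 1.0]] 0.9857578125
top [[446.2, 0.0, 316.4], [0.0, 446.2, 202.4], [0.0, 0.0, 1.0]] [[0.025, -1.0, -0.008, 0.058], [0.985, 0.023, 0.172, -0.48], [-0.172, -0.012, 0.985, -1.545], [0.0, 0.0, 0.0, 1.0]] 0.99574609375
{'time': 0.1, 'q': array([ 1.09852469e+00,  5.28370064e-01,  1.43375529e+00, -1.07705869e-05,
        1.18139915e+00, -1.78522407e-01]), 'joint_velocities': array([-6.05401705e-05, -3.17361645e-03, -3.00757297e-03,  9.55196911e-04,
       -1.52234223e-03,  1.34417515e-03]), 'joint_torque': array([-4.82587257e-04, -4.40988958e+01, -1.77151680e+01,  6.34433934e-02,
        5.34910080e-02, -5.45860189e-05]), 'position': array([0.18081088, 0.59795856, 0.40387708]), 'tool_rot': array([ 1.46345023e-01,  9.89233138e-01, -9.16826642e-04, -3.04072086e-04]), 'ft_force': array([ 0.0894794 , -0.43086965,  0.05209817]), 'moment': array([-0.05418794, -0.00432321, -0.02959725]), 'grip_force': 0.0, 'grip_width': 0.08684252931038829}
```

View pics/scene0.png

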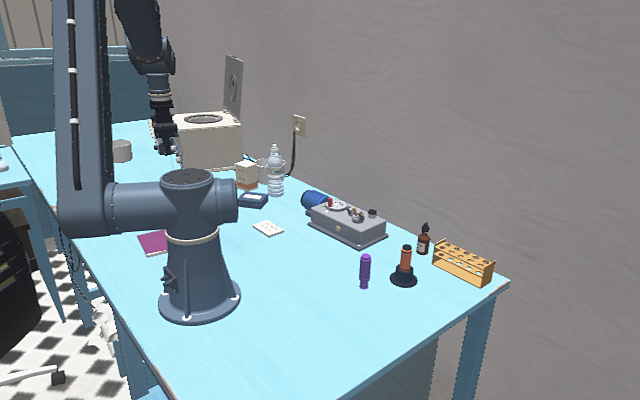

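View pics/top0.png

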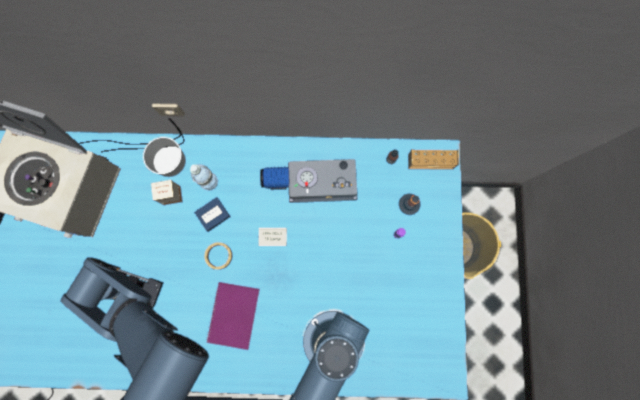

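The scene view shows the pump at (348,220), orange cartridge in its holder at (405,262) and a purple look-alike at (365,270). The top view shows the ring at (307,178), nipple at (341,183), holder at (409,203) and purple at (400,232). Next I'll zoom in and deproject.

```bash
cat > h.py <<'E'
import numpy as np,cv2
from scipy.spatial.transform import Rotation as R
def cloud(c):
    K,E,z=c["camera_matrix"],c["extrinsics"],c["range_z"]
    v,u=np.mgrid[:400,:640]
    p=np.stack([(u-K[0,2])/K[0,0]*z,-(v-K[1,2])/K[1,1]*z,-z],-1)
    return (p-E[:3,3])@E[:3,:3]
def ray(c,u,v,h):
    "world point at height h seen at pixel u,v"
    K,E=c["camera_matrix"],c["extrinsics"]
    d=E[:3,:3].T@np.array([(u-K[0,2])/K[0,0],-(v-K[1,2])/K[1,1],-1]); o=-E[:3,:3].T@E[:3,3]
    return o+d*(h-o[2])/d[2]
def proj(c,p):
    K,E=c["camera_matrix"],c["extrinsics"]; q=E[:3,:3]@p+E[:3,3]
    return K[0,0]*q[0]/-q[2]+K[0,2],K[1,1]*-q[1]/-q[2]+K[1,2]
E
python3 - <<'E'
from h import *
t=np.load("top0.npz");s=np.load("scene0.npz")
a=cv2.resize(t["pixels"][150:210,280:440],None,fx=5,fy=5,interpolation=cv2.INTER_CUBIC)
b=cv2.resize(s["pixels"][185:245,295:455],None,fx=5,fy=5,interpolation=cv2.INTER_CUBIC)
cv2.imwrite("pics/crop.png",np.vstack([a,b]))
for n,c in(("top",t),("scene",s)):
    P=cloud(c);hsv=cv2.cvtColor(c["pixels"],cv2.COLOR_BGR2HSV);H,S,V=cv2.split(hsv)
    reg=(P[...,0]>.35)&(P[...,0]<.95)&(P[...,1]<.3)&(P[...,1]>-.5)&(P[...,2]>.03)
    for nm,m in(("red",((H<6)|(H>174))&(S>150)),("orange",(H>=6)&(H<14)&(S>150)),("green",(H>45)&(H<80)&(S>90)),("brass",(H>15)&(H<30)&(S>60))):
        m=m&reg;k,l,st,ce=cv2.connectedComponentsWithStats(m.astype(np.uint8))
        for i in range(1,k):
            if st[i,4]>=3: q=P[l==i]; print(n,nm,st[i].tolist(),ce[i].round(1),q.mean(0).round(3),q.min(0).round(3),q.max(0).round(3))
# housing top
P=cloud(t);m=(abs(P[...,2]-.07)<.006)&(P[...,0]>.5)&(P[...,0]<.8)&(abs(P[...,1])<.3)
k,l,st,ce=cv2.connectedComponentsWithStats(m.astype(np.uint8));i=1+st[1:,4].argmax()
q=P[l==i][:,:2].astype(np.float32);print(cv2.minAreaRect(q),len(q),P[l==i][:,2].mean())
E
```

```text
top red [306, 183, 1, 3, 3] [306. 184.] [0.529 0.106 0.113] [0.526 0.106 0.11 ] [0.533 0.106 0.116]
top brass [410, 150, 49, 17, 708] [433.9 158.3] [ 0.646 -0.347  0.056] [ 0.619 -0.429  0.03 ] [ 0.678 -0.263  0.08 ]
top brass [341, 184, 3, 3, 8] [341.9 185.1] [ 0.526 -0.016  0.124] [ 0.522 -0.02   0.115] [ 0.532 -0.013  0.129]
scene red [328, 198, 3, 2, 5] [329.2 198.4] [0.526 0.1   0.116] [0.522 0.096 0.114] [0.53  0.11  0.119]
scene orange [402, 248, 10, 4, 15] [406.2 250. ] [ 0.48  -0.274  0.103] [ 0.472 -0.283  0.101] [ 0.492 -0.259  0.105]
scene orange [410, 253, 1, 4, 4] [410.  254.5] [ 0.487 -0.283  0.09 ] [ 0.486 -0.284  0.085] [ 0.489 -0.282  0.096]
scene orange [409, 262, 1, 3, 3] [409. 263.] [ 0.486 -0.285  0.065] [ 0.485 -0.285  0.061] [ 0.486 -0.284  0.067]
scene brass [352, 207, 6, 9, 24] [354.5 211. ] [ 0.531 -0.017  0.111] [ 0.522 -0.026  0.071] [0.608 0.073 0.129]
scene brass [361, 213, 2, 3, 5] [361.6 214.2] [ 0.531 -0.049  0.112] [ 0.526 -0.056  0.107] [ 0.533 -0.045  0.115]
scene brass [336, 225, 5, 4, 7] [338.  226.6] [0.501 0.025 0.047] [0.5   0.016 0.044] [0.502 0.034 0.051]
scene brass [434, 238, 62, 43, 959] [464.8 259.3] [ 0.644 -0.358  0.053] [ 0.618 -0.434  0.03 ] [ 0.679 -0.267  0.075]
((0.5631747841835022, 0.06605430692434311), (0.13000471889972687, 0.26909157633781433), 3.233579635620117) 1631 0.06935401228255217
```

View pics/crop.png

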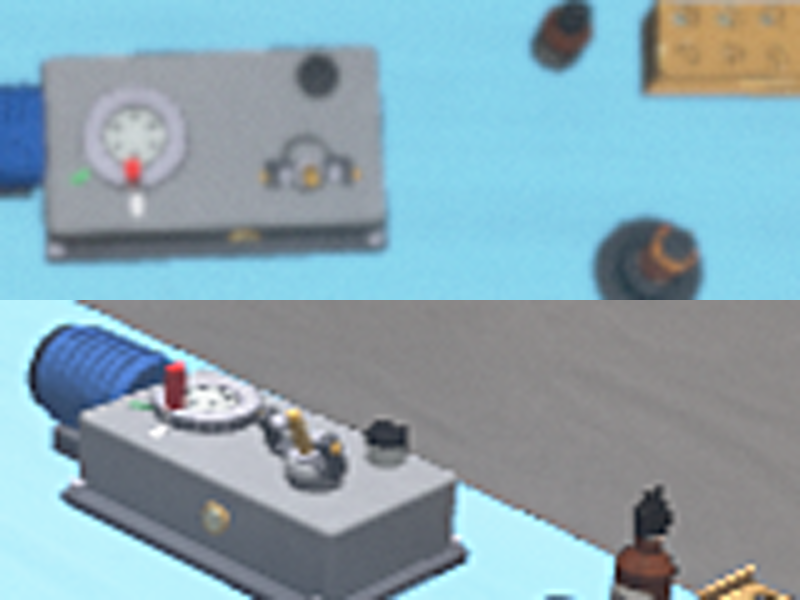

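Run:
```python
from h import *
t=np.load("top0.npz");s=np.load("scene0.npz")
T,S=cloud(t),cloud(s)
def box(P,x,y,z): return (P[...,0]>x[0])&(P[...,0]<x[1])&(P[...,1]>y[0])&(P[...,1]<y[1])&(P[...,2]>z[0])&(P[...,2]<z[1])
# cartridge top, holder
for n,c,P in(("top",t,T),("scene",s,S)):
    m=box(P,(.42,.56),(-.34,-.2),(.1055,.13));v,u=np.nonzero(m)
    print(n,"cap",len(u),u.mean(),v.mean(),P[m].mean(0).round(4),"ray",ray(c,u.mean(),v.mean(),.11).round(4))
    m=box(P,(.40,.56),(-.36,-.2),(.003,.016)); print("foot",m.sum(),[np.round(w,4) for w in cv2.minEnclosingCircle(P[m][:,:2].astype(np.float32))])
m=box(T,(.42,.56),(-.34,-.2),(.035,.045));print("rim",m.sum(),[np.round(w,4) for w in cv2.minEnclosingCircle(T[m][:,:2].astype(np.float32))])
# housing top corners by edge rays
for a,b in((46,61),(376,47),(384,219),(49,234)): print("corner",ray(t,280+(a-2)/5,150+(b-2)/5,.07).round(4))
# motor removed housing rect
m=box(T,(.48,.66),(-.1,.18),(.064,.076));q=T[m][:,:2]
for y in(-.05,0,.05,.1,.13):
    w=q[abs(q[:,1]-y)<.004];print("y",y,w[:,0].min().round(4),w[:,0].max().round(4))
for x in(.52,.55,.58,.61):
    w=q[abs(q[:,0]-x)<.004];print("x",x,w[:,1].min().round(4),w[:,1].max().round(4))
# ring
m=box(T,(.5,.62),(.04,.16),(.079,.09));print("ring",m.sum(),[np.round(w,4) for w in cv2.minEnclosingCircle(T[m][:,:2].astype(np.float32))],T[m].mean(0).round(4))
for n,c in(("top",t),("scene",s)):
    B,G,Rr=[x.astype(int) for x in cv2.split(c["pixels"])]
    sl=(slice(178,192),slice(334,350)) if n=="top" else (slice(203,218),slice(347,365))
    print(n,"yellow\n",(np.minimum(Rr,G)-B)[sl]); 
    sl=(slice(180,190),slice(302,312)) if n=="top" else (slice(193,210),slice(324,336))
    print(n,"red\n",(Rr-np.maximum(B,G))[sl])
```

```text
top cap 38 415.0 198.89473684210526 [ 0.4866 -0.2661  0.1094] ray [ 0.4865 -0.266   0.11  ]
foot 380 [array([ 0.4764, -0.2791]), np.float64(0.1088)]
scene cap 46 406.9782608695652 246.67391304347825 [ 0.4853 -0.2719  0.1105] ray [ 0.4859 -0.2714  0.11  ]
foot 354 [array([ 0.4828, -0.2806]), np.float64(0.103)]
rim 51 [array([ 0.4866, -0.2663]), np.float64(0.0244)]
corner [0.6177 0.171  0.07  ]
corner [ 0.6332 -0.0631  0.07  ]
corner [ 0.5089 -0.0699  0.07  ]
corner [0.4928 0.1645 0.07  ]
y -0.05 0.5069 0.6328
y 0 0.5017 0.6288
y 0.05 0.5003 0.6286
y 0.1 0.499 0.6218
y 0.13 0.4958 0.6227
x 0.52 -0.0687 0.1671
x 0.55 -0.0685 0.178
x 0.58 -0.0644 0.169
x 0.61 -0.0643 0.1703
ring 269 [array([0.5621, 0.1131]), np.float64(0.0452)] [0.5613 0.1061 0.0834]
top yellow
 [[-12 -13 -13 -12 -13 -15 -13 -14 -13 -13 -12 -13 -15 -17 -16 -15]
 [-15 -15 -14 -11 -16 -13 -14 -14 -14 -13 -13 -16 -16 -16 -17 -13]
 [-14 -14 -12 -13 -13 -15 -15 -14 -13 -14 -14 -13 -15 -14 -13 -15]
 [-14 -15 -14 -16 -13 -14 -17 -14 -11 -15 -15 -16 -15 -18 -15 -15]
 [-17 -17 -18 -16 -16 -15 -11  -6  -2 -10 -16 -21 -18 -16 -19 -
[... 2570 characters left out ...]
  -74]
 [ -56  -50  -60  -47   43   99   91   59  -46  -50  -19  -17]
 [ -51  -56  -63  -34   38   55   54   54    5  -16   -5   -7]
 [ -59  -62  -57  -25   42   58   56   57    3  -13   -9  -10]
 [ -40  -22  -11   -5   52   58   58   44    4  -12  -10  -15]
 [  -9  -12  -16  -11   54   56   57   41   -1  -10   -3   -4]
 [ -10  -12  -20  -11   55   55   55   41    9   -8   -4   -3]
 [ -21  -12  -19  -11   55   55   57   43   15  -15   -7   -2]
 [ -53  -32  -18    4   42   61   61   32   -3   -9   -3   -3]
 [ -13  -12  -17  -10    2  -12  -12   -7  -12  -10   -8   -9]
 [ -12  -11  -16  -13  -10  -16  -19  -17  -17  -18  -13   -9]
 [ -13  -13  -13  -11   -9  -18  -17  -17  -17  -15  -15  -15]]
```

```bash
cat >> h.py <<'E'
YAW=.063
def tool(yaw,lean=0):
    "tool pointing down, closing axis at yaw from world y; lean: fingers point away from robot in pump x"
    y=np.array([-np.sin(yaw),np.cos(yaw),0]); f=np.array([np.cos(yaw),np.sin(yaw),0])
    z=np.sin(lean)*f-np.cos(lean)*np.array([0,0,1]); return R.from_matrix(np.stack([np.cross(y,z),y,z],1))
def rel(o,p,Rt):
    R0=R.from_quat(o["tool_rot"]); d=R0.inv().apply(np.array(p)-o["position"])/.04; w=(R0.inv()*Rt).as_rotvec()
    return np.r_[d,w].round(3).tolist()
E
python3 - <<'E'
from h import *
from rig import *
t=np.load("top0.npz");s=np.load("scene0.npz")
for c in(t,s): print("cam",(-c["extrinsics"][:3,:3].T@c["extrinsics"][:3,3]).round(3))
print("lug top",ray(t,306,183,.115).round(4),"scene",ray(s,329.3,198.1,.115).round(4))
print("tip top",ray(t,341.9,185.3,.125).round(4),"scene",ray(s,353.6,207,.127).round(4))
ex=np.array([np.cos(YAW),np.sin(YAW),0]);ax=-np.sin(.436)*ex+np.array([0,0,np.cos(.436)])
tip=np.array([.526,-.017,.127])
for k in(0,.01,.02,.034): print([np.round(proj(c,tip-k*ax),1) for c in(t,s)])
o=get_obs();print(rel(o,(.53,.105,.40),tool(0)))
E
```

```text
cam [0.206 0.05  1.605]
cam [-0.37  -0.914  0.695]
lug top [0.5322 0.106  0.115 ] scene [0.5289 0.1038 0.115 ]
tip top [ 0.5249 -0.0162  0.125 ] scene [ 0.525  -0.0182  0.127 ]
[array([342.2, 184.9]), array([353.5, 206.8])]
[array([342. , 184.2]), array([354.3, 209. ])]
[array([341.8, 183.6]), array([355.1, 211.2])]
[array([341.5, 182.7]), array([356.1, 214.3])]
[-11.924, -9.268, 0.111, -0.002, -0.001, -0.294]
```

Request:
{"name": "move_arm", "arguments": {
  "commands": [
    [[-11.92, -9.27, 0.1, 0, 0, -0.294], [-11.92, -9.27, 0.1, 0, 0, -0.294], [-11.92, -9.27, 0.1, 0, 0, -0.294], [-11.92, -9.27, 0.1, 0, 0, -0.294], [-11.92, -9.27, 0.1, 0, 0, -0.294], [-11.92, -9.27, 0.1, 0, 0, -0.294], [-11.92, -9.27, 0.1, 0, 0, -0.294], [-11.92, -9.27, 0.1, 0, 0, -0.294], [-11.92, -9.27, 0.1, 0, 0, -0.294], [-11.92, -9.27, 0.1, 0, 0, -0.294], [-11.92, -9.27, 0.1, 0, 0, -0.294], [-11.92, -9.27, 0.1, 0, 0, -0.294]]
  ],
  "claw": 0,
  "squeeze": 15
}}

```text
time: 1.6
position: [0.5293, 0.1054, 0.4002]
tool_rot: [0.0, 1.0, 0.0, -0.001]
ft_force: [-0.4, 0.7, 0.4]
grip_width: 0.0434
grip_force: 0.0
```

Request:
{"name": "move_arm", "arguments": {
  "commands": [
    [[0, 0, 1.3, 0, 0, 0], [0, 0, 2.0, 0, 0, 0], [0, 0, 2.6, 0, 0, 0], [0, 0, 3.0, 0, 0, 0], [0, 0, 3.2, 0, 0, 0], [0, 0, 3.2, 0, 0, 0]]
  ]
}}

```text
time: 2.35
position: [0.5298, 0.1056, 0.2727]
tool_rot: [-0.0, 1.0, 0.0, -0.0]
ft_force: [0.3, 0.2, -0.4]
grip_width: 0.0436
grip_force: 0.0
```

Request:
{"name": "move_arm", "arguments": {
  "commands": [
    [[0, 0, 0, 0, 0, 0], [0, 0, 0, 0, 0, 0], [0, 0, 0, 0, 0, 0], [0, 0, 0, 0, 0, 0], [0, 0, 0, 0, 0, 0], [0, 0, 0, 0, 0, 0]]
  ],
  "claw": 1
}}

```text
time: 3.1
position: [0.53, 0.1052, 0.2729]
tool_rot: [-0.0, 1.0, -0.0, 0.0]
ft_force: [-0.4, -0.3, 2.4]
grip_width: 0.0097
grip_force: 15.0
```

Request:
{"name": "move_arm", "arguments": {
  "commands": [
    [[-0.004, 0.075, 0, 0, 0, 0.1], [-0.015, 0.149, 0, 0, 0, 0.2], [-0.033, 0.222, 0, 0, 0, 0.3], [-0.059, 0.292, 0, 0, 0, 0.4], [-0.092, 0.36, 0, 0, 0, 0.5], [-0.131, 0.423, 0, 0, 0, 0.6], [-0.176, 0.483, 0, 0, 0, 0.7], [-0.227, 0.538, 0, 0, 0, 0.8], [-0.255, 0.563, 0, 0, 0, 0.85], [-0.284, 0.587, 0, 0, 0, 0.9], [-0.284, 0.587, 0, 0, 0, 0.9]]
  ]
}}

```text
time: 4.47
position: [0.5417, 0.1301, 0.273]
tool_rot: [0.435, 0.9, 0.002, 0.0]
ft_force: [0.4, 6.6, 1.1]
grip_width: 0.0101
grip_force: 15.1
```

Request:
{"name": "move_arm", "arguments": {
  "commands": [
    [[-0.001, 0.037, 0, 0, 0, 0.05], [-0.002, 0.055, 0, 0, 0, 0.075], [-0.004, 0.075, 0, 0, 0, 0.1], [-0.004, 0.075, 0, 0, 0, 0.1], [-0.004, 0.075, 0, 0, 0, 0.1]]
  ]
}}

```text
time: 5.1
position: [0.5436, 0.1312, 0.273]
tool_rot: [0.479, 0.878, 0.001, -0.0]
ft_force: [-0.2, 5.3, 2.7]
grip_width: 0.0104
grip_force: 15.6
```

Run:
```python
from h import *
from rig import *
o=get_obs();print(o["position"],o["ft_force"],o["moment"],R.from_quat(o["tool_rot"]).as_matrix().round(3).tolist())
t=camera("top");s=camera("scene")
a=cv2.resize(t["pixels"][160:200,285:345],None,fx=7,fy=7,interpolation=cv2.INTER_CUBIC)
b=cv2.resize(s["pixels"][185:225,305:365],None,fx=7,fy=7,interpolation=cv2.INTER_CUBIC)
cv2.imwrite("pics/ring1.png",np.vstack([a,b]))
```

```text
[0.54362482 0.13123028 0.27297289] [-0.1759091   5.31584713  2.66818209] [0.96641593 0.09862129 0.23743206] [[-0.54, 0.841, 0.0], [0.841, 0.54, 0.002], [0.001, 0.001, -1.0]]
```

View pics/ring1.png

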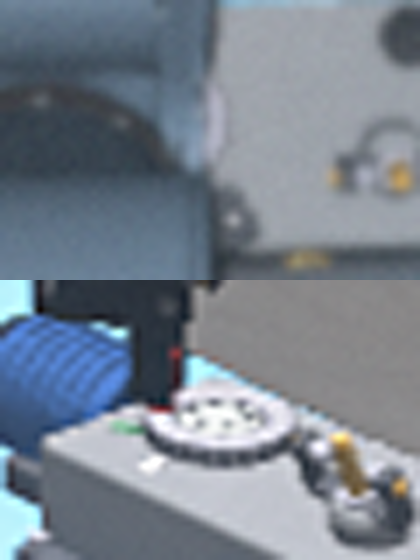

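Request:
{"name": "move_arm", "arguments": {
  "commands": [
    [[0, 0.04, 0, 0, 0, 0], [0, 0.075, 0, 0, 0, 0], [0, 0.075, 0, 0, 0, 0], [0, 0.075, 0, 0, 0, 0]]
  ]
}}

```text
time: 5.7
position: [0.5447, 0.1318, 0.2729]
tool_rot: [0.479, 0.878, -0.002, -0.002]
ft_force: [-5.7, 1.2, 8.0]
grip_width: 0.01
grip_force: 15.4
```

Request:
{"name": "move_arm", "arguments": {
  "commands": [
    [[0, 0.05, 0, 0, 0, 0], [0, 0.1, 0, 0, 0, 0], [0, 0.1, 0, 0, 0, 0], [0, 0.1, 0, 0, 0, 0]]
  ]
}}

```text
time: 6.2
position: [0.5461, 0.1325, 0.2727]
tool_rot: [0.478, 0.878, -0.005, -0.005]
ft_force: [-10.4, -6.0, 12.4]
grip_width: 0.0103
grip_force: 15.1
```

Request:
{"name": "move_arm", "arguments": {
  "commands": [
    [[0, -0.1, 0, 0, 0, 0], [0, -0.1, 0, 0, 0, 0], [0, -0.1, 0, 0, 0, 0], [0, -0.1, 0, 0, 0, 0]]
  ],
  "claw": 0
}}

```text
time: 6.7
position: [0.5466, 0.1321, 0.2726]
tool_rot: [0.479, 0.878, 0.0, 0.0]
ft_force: [-0.5, -0.3, 0.0]
grip_width: 0.04
grip_force: 0.0
```

Request:
{"name": "move_arm", "arguments": {
  "commands": [
    [[0, 0, -1, 0, 0, 0], [0, 0, -2.5, 0, 0, 0], [0, 0, -2.5, 0, 0, 0]]
  ]
}}

```text
time: 7.08
position: [0.5481, 0.1324, 0.3775]
tool_rot: [0.479, 0.878, 0.003, 0.005]
ft_force: [-0.5, -0.4, -0.8]
grip_width: 0.0432
grip_force: 0.0
```

Run:
```python
from h import *
from rig import *
o=get_obs();print(rel(o,(.4865,-.267,.36),tool(0)))
s=camera("scene")
cv2.imwrite("pics/ring2.png",cv2.resize(s["pixels"][175:235,295:395],None,fx=7,fy=7,interpolation=cv2.INTER_CUBIC))
```

```text
[-7.564, -6.697, 0.415, 0.006, 0.01, -0.999]
```

View pics/ring2.png

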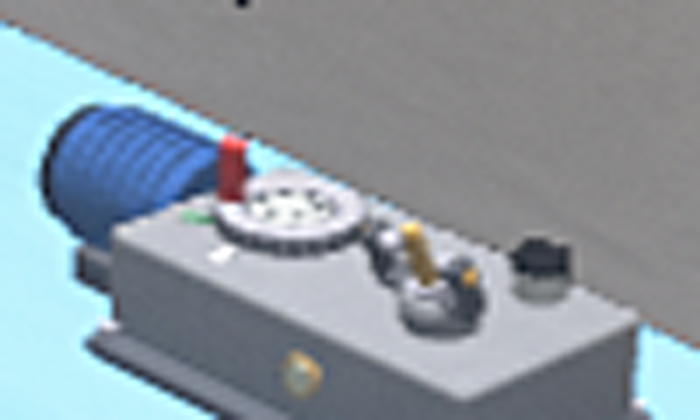

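Request:
{"name": "move_arm", "arguments": {
  "commands": [
    [[-7.57, -6.7, 0.4, 0, 0, -1.0], [-7.57, -6.7, 0.4, 0, 0, -1.0], [-7.57, -6.7, 0.4, 0, 0, -1.0], [-7.57, -6.7, 0.4, 0, 0, -1.0], [-7.57, -6.7, 0.4, 0, 0, -1.0], [-7.57, -6.7, 0.4, 0, 0, -1.0], [-7.57, -6.7, 0.4, 0, 0, -1.0], [-7.57, -6.7, 0.4, 0, 0, -1.0], [-7.57, -6.7, 0.4, 0, 0, -1.0], [-7.57, -6.7, 0.4, 0, 0, -1.0], [-7.57, -6.7, 0.4, 0, 0, -1.0], [-7.57, -6.7, 0.4, 0, 0, -1.0]]
  ],
  "claw": -1
}}

```text
time: 8.62
position: [0.4847, -0.2666, 0.3569]
tool_rot: [-0.001, 1.0, -0.0, 0.0]
ft_force: [-0.1, -0.1, 0.5]
grip_width: 0.087
grip_force: 0.0
```

Run:
```python
from h import *
from rig import *
o=get_obs();print(o["position"],o["q"].round(2),rel(o,(.4865,-.267,.234),tool(0)))
```

```text
[ 0.48474252 -0.26657205  0.35687531] [-0.7   0.49  1.66  0.    0.98 -2.28] [-0.044, -0.011, 3.072, -0.0, 0.0, 0.002]
```

Request:
{"name": "move_arm", "arguments": {
  "commands": [
    [[-0.04, 0, 1.2, 0, 0, 0], [-0.04, 0, 2.0, 0, 0, 0], [-0.04, 0, 2.6, 0, 0, 0], [-0.04, 0, 3.0, 0, 0, 0], [-0.04, 0, 3.07, 0, 0, 0], [-0.04, 0, 3.07, 0, 0, 0]]
  ]
}}

```text
time: 9.38
position: [0.4863, -0.2677, 0.2345]
tool_rot: [-0.0, 1.0, -0.0, 0.0]
ft_force: [1.2, 0.0, 0.2]
grip_width: 0.0869
grip_force: 0.0
```

Request:
{"name": "move_arm", "arguments": {
  "commands": [
    [[0, 0, 0, 0, 0, 0], [0, 0, 0, 0, 0, 0], [0, 0, 0, 0, 0, 0], [0, 0, 0, 0, 0, 0], [0, 0, 0, 0, 0, 0], [0, 0, 0, 0, 0, 0], [0, 0, 0, 0, 0, 0], [0, 0, 0, 0, 0, 0]]
  ],
  "claw": 1,
  "squeeze": 45
}}

```text
time: 10.38
position: [0.4861, -0.2675, 0.2339]
tool_rot: [-0.0, 1.0, -0.0, 0.0]
ft_force: [0.2, -0.8, 0.3]
grip_width: 0.0293
grip_force: 45.0
```

Request:
{"name": "move_arm", "arguments": {
  "commands": [
    [[0, 0, -0.5, 0, 0, 0], [0, 0, -1.3, 0, 0, 0], [0, 0, -2.3, 0, 0, 0], [0, 0, -3.3, 0, 0, 0], [0, 0, -4, 0, 0, 0], [0, 0, -4, 0, 0, 0], [0, 0, -4, 0, 0, 0]]
  ]
}}

```text
time: 11.25
position: [0.4855, -0.2671, 0.3926]
tool_rot: [-0.0, 1.0, 0.001, -0.001]
ft_force: [-0.6, 0.6, -1.7]
grip_width: 0.0292
grip_force: 45.0
```

Run:
```python
from h import *
from rig import *
o=get_obs();print(o["position"],o["grip_width"])
t=camera("top");s=camera("scene");np.savez("s1.npz",**s)
q=o["position"];u,v=map(int,proj(s,q-[0,0,.19]))
print(u,v,[np.round(proj(s,q-[0,0,k]),1) for k in(.124,.164,.224)])
cv2.imwrite("pics/cart.png",cv2.resize(s["pixels"][v-45:v+25,u-50:u+50],None,fx=8,fy=8,interpolation=cv2.INTER_CUBIC))
# approach pose above nipple
ex=np.array([np.cos(YAW),np.sin(YAW),0]);ax=-np.sin(.436)*ex+np.array([0,0,np.cos(.436)])
tip=np.array([.5255,-.017,.127])
for d in(.04,.0): print(d,tip+(.211+d)*ax,rel(o,tip+(.211+d)*ax,tool(YAW,.436)))
```

```text
[ 0.48552044 -0.26712848  0.39259852] 0.029245541846382582
409 215 [array([411.7, 192.6]), array([410.1, 206.6]), array([407.8, 227. ])]
0.04 [ 0.41970871 -0.02367368  0.35451849] [1.642, 6.085, 0.966, -0.012, -0.438, -0.062]
0.0 [ 0.43656788 -0.02261015  0.31826057] [1.219, 6.11, 1.872, -0.012, -0.438, -0.062]
```

View pics/cart.png

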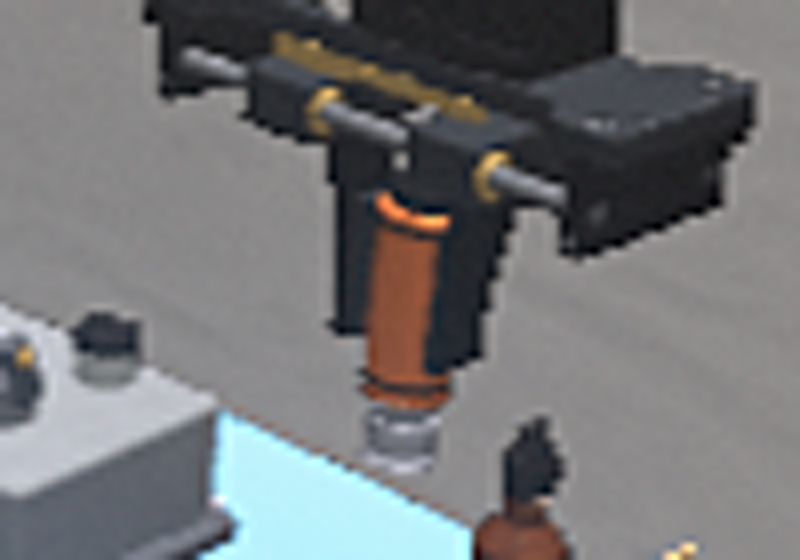

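Request:
{"name": "move_arm", "arguments": {
  "commands": [
    [[1.64, 6.08, 0.97, -0.012, -0.438, -0.062], [1.64, 6.08, 0.97, -0.012, -0.438, -0.062], [1.64, 6.08, 0.97, -0.012, -0.438, -0.062], [1.64, 6.08, 0.97, -0.012, -0.438, -0.062], [1.64, 6.08, 0.97, -0.012, -0.438, -0.062], [1.64, 6.08, 0.97, -0.012, -0.438, -0.062], [1.64, 6.08, 0.97, -0.012, -0.438, -0.062], [1.64, 6.08, 0.97, -0.012, -0.438, -0.062], [1.64, 6.08, 0.97, -0.012, -0.438, -0.062], [1.64, 6.08, 0.97, -0.012, -0.438, -0.062]]
  ]
}}

```text
time: 12.6
position: [0.4205, -0.0248, 0.3552]
tool_rot: [-0.03, 0.976, 0.006, 0.217]
ft_force: [-0.2, 0.6, -1.6]
grip_width: 0.0295
grip_force: 45.0
```

Run:
```python
from h import *
from rig import *
o=get_obs();M=R.from_quat(o["tool_rot"]).as_matrix();print(o["position"],M.round(3).tolist(),o["q"].round(2))
c={n:camera(n) for n in("top","scene")}
np.savez("a_top.npz",**c["top"]);np.savez("a_scene.npz",**c["scene"])
q=o["position"];im=[]
for n in c:
    print(n,[np.round(proj(c[n],q+M[:,2]*k),1) for k in(.124,.164,.224)])
    u0,v0=(310,160) if n=="top" else (320,175)
    im.append(cv2.resize(c[n]["pixels"][v0:v0+50,u0:u0+64],None,fx=6,fy=6,interpolation=cv2.INTER_CUBIC))
    print(u0,v0)
cv2.imwrite("pics/app.png",np.hstack(im))
```

```text
[ 0.42048366 -0.02481455  0.3551679 ] [[-0.904, -0.062, 0.424], [-0.057, 0.998, 0.025], [-0.424, -0.002, -0.906]] [-0.38  0.31  2.11  0.52  0.37 -2.47]
top [array([345.3, 193.7]), array([344.4, 190.7]), array([343.2, 186.4])]
310 160
scene [array([343.8, 176.4]), array([347.2, 186.3]), array([352. , 200.5])]
320 175
```

View pics/app.png

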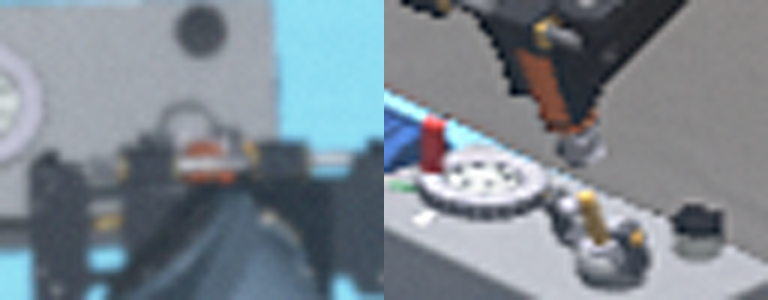

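```bash
cat > fit.py <<'E'
from h import *
from scipy.optimize import least_squares
def fits(s,q,M):
    P=(cloud(s)-q)@M   # tool frame
    cam=(-s["extrinsics"][:3,:3].T@s["extrinsics"][:3,3]-q)@M
    B,G,Rr=[x.astype(int) for x in cv2.split(s["pixels"])]
    def circ(m,r,nm):
        p=P[m]; z0=p[:,2].mean(); g0=np.median(p[:,:2],0)+0
        d=cam-np.r_[g0,z0]; d=d[:2]/np.linalg.norm(d[:2])
        f=least_squares(lambda c:np.hypot(*(p[:,:2]-c).T)-r,g0-d*r*.7,loss="soft_l1",f_scale=.001)
        print(nm,len(p),(f.x*1e3).round(1),"z",(p[:,2].min()*1e3).round(),(p[:,2].max()*1e3).round(),"res",(np.abs(f.fun).mean()*1e3).round(2))
    near=lambda a,b,r:(P[...,2]>a)&(P[...,2]<b)&(np.hypot(P[...,0],P[...,1])<r)
    circ(near(.13,.2,.02)&(Rr-B>60)&(Rr-G>30),.015,"orange")
    circ(near(.212,.226,.02),.0135,"lip")
    circ(near(.25,.29,.012)&(np.minimum(Rr,G)-B>15),.0055,"nipple")
E
python3 - <<'E'
from fit import *
from rig import *
o=get_obs();M=R.from_quat(o["tool_rot"]).as_matrix()
fits(np.load("a_scene.npz"),o["position"],M)
for i in range(2): fits(camera("scene"),o["position"],M)
fits(np.load("s1.npz"),np.array([0.48552,-0.26713,0.3926]),R.from_quat([0,1,0,0]).as_matrix())
E
```

```text
orange 31 [-4.6 -1.6] z 146.0 196.0 res 1.07
lip 22 [-5.3  0.5] z 214.0 223.0 res 1.66
nipple 21 [4.3 2.2] z 253.0 284.0 res 1.61
orange 32 [-4.2 -0.9] z 145.0 197.0 res 1.5
lip 21 [-5.2  1.4] z 212.0 223.0 res 1.39
nipple 19 [ 2.1 -0.5] z 250.0 284.0 res 1.45
orange 33 [-4.1 -2.3] z 144.0 197.0 res 1.63
lip 25 [-4.6  1.6] z 212.0 225.0 res 1.62
nipple 18 [ 1.3 -0.3] z 254.0 284.0 res 1.42
orange 152 [-3.  -0.7] z 130.0 198.0 res 1.27
lip 37 [-4.1 -0. ] z 213.0 223.0 res 2.02fit.py:8: RuntimeWarning: Mean of empty slice.
  p=P[m]; z0=p[:,2].mean(); g0=np.median(p[:,:2],0)+0
  ret = ret.dtype.type(ret / rcount)
  return _methods._mean(a, axis=axis, dtype=dtype,
  ret = um.true_divide(
Traceback (most recent call last):
  File "fit.py", line 15, in fits
    circ(near(.25,.29,.012)&(np.minimum(Rr,G)-B>15),.0055,"nipple")
    ~~~~^^^^^^^^^^^^^^^^^^^^^^^^^^^^^^^^^^^^^^^^^^^^^^^^^^^^^^^^^^^
  File "fit.py", line 10, in circ
    f=least_squares(lambda c:np.hypot(*(p[:,:2]-c).T)-r,g0-d*r*.7,loss="soft_l1",f_scale=.001)
ValueError: Initial guess is outside of provided bounds
```

Request:
{"name": "move_arm", "arguments": {
  "commands": [
    [[0.11, 0.025, 0.1, 0, 0, 0], [0.11, 0.025, 0.3, 0, 0, 0], [0.11, 0.025, 0.5, 0, 0, 0], [0.11, 0.025, 0.5, 0, 0, 0], [0.11, 0.025, 0.5, 0, 0, 0]]
  ]
}}

```text
time: 13.42
position: [0.4249, -0.0231, 0.335]
tool_rot: [-0.031, 0.976, 0.006, 0.217]
ft_force: [-0.8, 0.2, -2.2]
grip_width: 0.0292
grip_force: 45.0
```

```bash
sed -i 's/.25,.29,.012/.232,.27,.012/' fit.py
python3 - <<'E'
from fit import *
from rig import *
o=get_obs();M=R.from_quat(o["tool_rot"]).as_matrix();print(o["position"],M[:,2].round(3))
for i in range(3):
    s=camera("scene"); fits(s,o["position"],M)
c=camera("top")
a=cv2.resize(s["pixels"][180:225,330:380],None,fx=10,fy=10,interpolation=cv2.INTER_CUBIC)
cv2.imwrite("pics/app2.png",a)
tip=np.array([.5255,-.017,.127]);print("tip tool",((tip-o["position"])@M*1e3).round(1))
E
```

```text
[ 0.42490696 -0.02308424  0.3349787 ] [ 0.423  0.025 -0.906]
orange 22 [-3.9 -5.7] z 145.0 195.0 res 0.96
lip 22 [-5.7  1.6] z 212.0 224.0 res 1.34
nipple 19 [-1.3 -0.3] z 232.0 260.0 res 1.42
orange 22 [-4. -3.] z 147.0 196.0 res 1.13
lip 20 [-6.2  0.4] z 213.0 224.0 res 1.52
nipple 17 [-1.7 -1.1] z 234.0 262.0 res 1.24
orange 20 [-4.5 -5.1] z 147.0 197.0 res 1.23
lip 23 [-5.4  1.5] z 212.0 224.0 res 1.14
nipple 20 [-1.8 -0.8] z 233.0 263.0 res 1.65
tip tool [-3.100e+00  1.000e-01  2.311e+02]
```

View pics/app2.png

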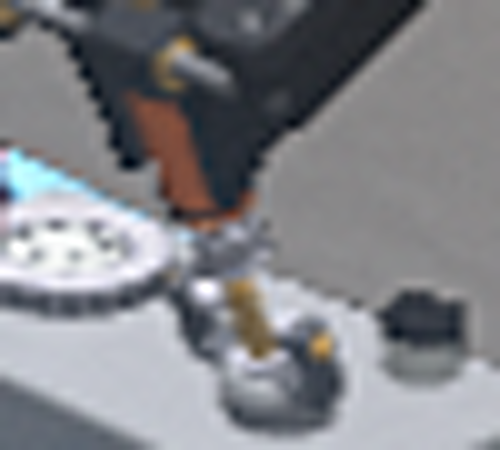

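Request:
{"name": "move_arm", "arguments": {
  "commands": [
    [[0.025, 0, 0.1, 0, 0, 0], [0.025, 0, 0.2, 0, 0, 0], [0.025, 0, 0.3, 0, 0, 0], [0.025, 0, 0.4, 0, 0, 0], [0.025, 0, 0.4, 0, 0, 0], [0.025, 0, 0.4, 0, 0, 0]]
  ]
}}

```text
time: 14.38
position: [0.4307, -0.0228, 0.3202]
tool_rot: [-0.031, 0.976, 0.006, 0.217]
ft_force: [0.2, 0.2, -1.1]
grip_width: 0.0295
grip_force: 45.0
```

Run:
```python
from h import *
from rig import *
o=get_obs();M=R.from_quat(o["tool_rot"]).as_matrix();print(o["position"],M[:,2].round(3),(o["ft_force"]@M).round(1),o["moment"].round(2))
tip=np.array([.5255,-.017,.127]);print("tip tool",((tip-o["position"])@M*1e3).round(1))
s=camera("scene")
cv2.imwrite("pics/in1.png",cv2.resize(s["pixels"][185:225,335:375],None,fx=12,fy=12,interpolation=cv2.INTER_CUBIC))
```

```text
[ 0.4307109  -0.02276033  0.32019516] [ 0.423  0.025 -0.906] [0.2 0.2 1. ] [0.05 0.39 0.02]
tip tool [-4.100e+00  1.000e-01  2.152e+02]
```

View pics/in1.png

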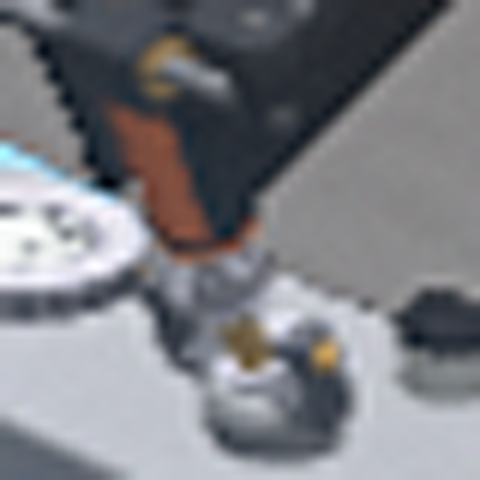

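Request:
{"name": "move_arm", "arguments": {
  "commands": [
    [[0, 0, 0.04, 0, 0, 0], [0, 0, 0.08, 0, 0, 0], [0, 0, 0.12, 0, 0, 0], [0, 0, 0.16, 0, 0, 0], [0, 0, 0.2, 0, 0, 0], [0, 0, 0.2, 0, 0, 0]]
  ],
  "squeeze": 60
}}

```text
time: 15.18
position: [0.4338, -0.0225, 0.3136]
tool_rot: [-0.031, 0.975, 0.006, 0.218]
ft_force: [-4.9, -0.7, 8.0]
grip_width: 0.0291
grip_force: 60.0
```

```bash
cat > st.py <<'E'
from h import *
from rig import *
o=get_obs();M=R.from_quat(o["tool_rot"]).as_matrix();print(o["position"],M[:,2].round(3),"Ftool",(o["ft_force"]@M).round(1),"Mtool",(o["moment"]@M).round(2))
tip=np.array([.5255,-.017,.127]);print("tip tool",((tip-o["position"])@M*1e3).round(1))
E
python3 st.py
```

```text
[ 0.43375498 -0.02249604  0.31358921] [ 0.424  0.025 -0.905] Ftool [ 1.1 -0.4 -9.3] Mtool [ 0.02  0.48 -0.02]
tip tool [-3.90e+00  2.00e-01  2.08e+02]
```

Request:
{"name": "move_arm", "arguments": {
  "commands": [
    [[0, 0, 0.04, 0, 0, 0], [0, 0, 0.08, 0, 0, 0], [0, 0, 0.12, 0, 0, 0], [0, 0, 0.16, 0, 0, 0], [0, 0, 0.2, 0, 0, 0], [0, 0, 0.2, 0, 0, 0]]
  ]
}}

```text
time: 15.92
position: [0.437, -0.0223, 0.3064]
tool_rot: [-0.031, 0.975, 0.006, 0.218]
ft_force: [-6.0, -0.4, 9.9]
grip_width: 0.0289
grip_force: 60.0
```

```bash
python3 st.py
```

```text
[ 0.43703494 -0.02228439  0.30642774] [ 0.425  0.024 -0.905] Ftool [  1.2  -0.1 -11.5] Mtool [0.03 0.43 0.01]
tip tool [-3.900e+00  2.000e-01  2.001e+02]
```

Request:
{"name": "move_arm", "arguments": {
  "commands": [
    [[0, 0, 0.03, 0, 0, 0], [0, 0, 0.06, 0, 0, 0], [0, 0, 0.06, 0, 0, 0], [0, 0, 0.06, 0, 0, 0]]
  ]
}}

```text
time: 16.42
position: [0.4374, -0.0221, 0.3052]
tool_rot: [-0.031, 0.975, 0.005, 0.218]
ft_force: [-11.9, -1.6, 21.7]
grip_width: 0.029
grip_force: 60.0
```

```bash
python3 st.py
```

```text
[ 0.43738077 -0.02207254  0.30517752] [ 0.426  0.024 -0.905] Ftool [  1.6  -0.9 -24.8] Mtool [0.07 0.62 0.  ]
tip tool [-3.900e+00  1.000e-01  1.988e+02]
```

Request:
{"name": "move_arm", "arguments": {
  "commands": [
    [[0, 0, -0.015, 0, 0, 0], [0, 0, -0.015, 0, 0, 0], [0, 0, -0.015, 0, 0, 0], [0, 0, -0.015, 0, 0, 0], [0, 0, -0.015, 0, 0, 0], [0, 0, -0.015, 0, 0, 0]]
  ]
}}

```text
time: 17.18
position: [0.4374, -0.0222, 0.3054]
tool_rot: [-0.031, 0.975, 0.005, 0.218]
ft_force: [-10.0, -1.1, 16.2]
grip_width: 0.029
grip_force: 60.0
```

```bash
python3 st.py
python3 - <<'E'
from h import *
from rig import *
s=camera("scene")
cv2.imwrite("pics/fin.png",cv2.resize(s["pixels"][180:225,315:375],None,fx=12,fy=12,interpolation=cv2.INTER_CUBIC))
E
```

```text
[ 0.43737803 -0.02216     0.30540709] [ 0.425  0.024 -0.905] Ftool [  2.2  -0.5 -18.9] Mtool [0.04 0.45 0.04]
tip tool [-3.90e+00  1.00e-01  1.99e+02]
```

View pics/fin.png

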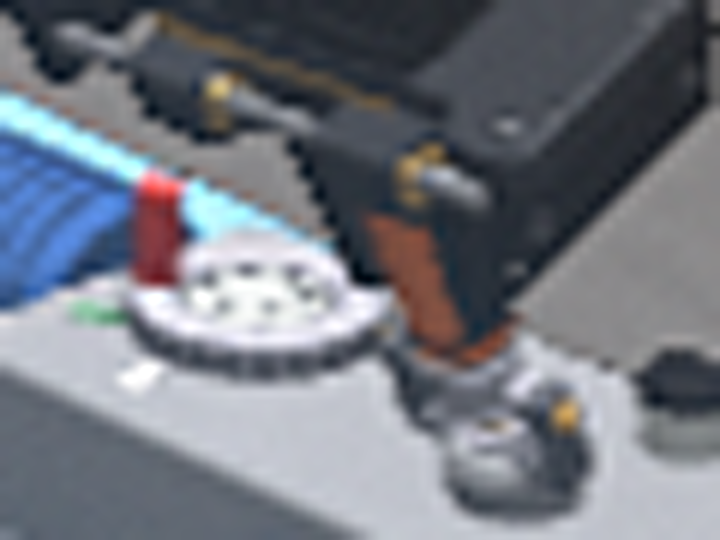

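The picture shows the socket seated between the posts at about (480,400), with the nipple hidden inside it. The lug is at the green mark at about (150,230), and the steady push is about 19 N against the stop. I'm handing in.

```bash
python3 -c "
from rig import *
print(hand_in())"
```

```text
the job is handed in; nothing more can be done
None
```

I handed the job in with the lock ring turned to its stop at the green mark and the cartridge gripped and pushed onto the nipple, which by the arm's readings is at its full 12 mm travel under about 19 N; no verdict came back.

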